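# Clear the spring clamp and hold its jaw open at the mark

### The job

A pink paint bottle has been left standing on the bed of the spring clamp, in the way of its sliding jaw: lift it off and set it down upright on the cork mat beside the mushroom, without dropping or tipping it. Then pull the sliding jaw, the blue one with the black handle, open against its spring until its white pointer is at the red tab, and keep holding it there so that a workpiece can be put in: your program finishes while the gripper is still holding the jaw open. Leave everything else on the table where it stands.

Things in the scene. Friction and masses are not known exactly. Their poses are not given: they have to be found in the camera images.
- bottle: pink paint bottle standing on the clamp's bed (20 mm above the table) in front of the sliding jaw. Round body 50 mm in diameter up to 100 mm, shoulder to a neck at 122 mm, black cap 28 mm in diameter from 124 to 156 mm (its top). About 0.15 to 0.31 kg. Origin: centre of its underside, z up.
- mat: flat cork mat fixed on the table, 200 (x) by 160 (y) by 6 mm thick. Origin: centre of its underside. A small mushroom stands on its +x end, with its axis between 55 and 65 mm from the centre; the -x half is free.
- clamp: spring clamp fixed to the table. Bed 250 mm long (own x -120 to +130), 90 mm wide, top 20 mm above the table; white scale strip along its -y side (to y = -71). Grey fixed jaw at the +x end (x 90 to 130, top at 50 mm); grey front stop (x -120 to -85, top at 40); rails 6 mm high on both edges. Origin: on the table; x runs along the slide from front stop to fixed jaw, roughly away from the robot.
- jaw: blue sliding block on the bed, 70 (x) by 74 mm, top 50 mm above the table, axes as the clamp's. Shut, it touches the fixed jaw, 105 mm clear of the front stop: too little to reach the tab with the bottle there. Slides up to 100 mm to the clamp's -x against a spring (4 N at first, 12 to 13 N fully out); let go, it springs shut. Origin: over the bed's middle line, below the handle, 20.5 mm above the table.
- handle (a point): grip point of the black upright handle on the sliding jaw: a round post 22 mm in diameter and 60 mm tall, from 50 to 110 mm above the table. The point lies on its axis, 85 mm above the table.
- pointer (a point): tip of the white pointer which sticks out of the sliding jaw's -y side over the scale strip. Level with the handle's axis along the slide (same x, 63 mm to its -y side), 34.5 mm above the table.
- tab: red tab on the scale strip: the mark. 12 mm long along the slide (x), 16 mm wide, its top 32 mm above the table; the pointer passes over it. Origin: middle of its length along x, at the strip's top (20 mm above the table); axes as the clamp's. It is 58 to 95 mm from the shut pointer, towards the clamp's -x.
- mushroom_wet: small turned wooden mushroom with a painted orange cap, 105 mm tall, cap 60 mm in diameter, foot 56 mm, standing on the +x end of the cork mat; leave alone. Origin: centre of its underside.
- mushroom_tall: tall turned mushroom, dark stem and pale cap, 190 mm tall, cap and foot 90 mm in diameter; leave alone. Origin: centre of its underside.
- pot: small white paint pot with a green lid, 46 mm in diameter, 35 mm high, standing between the clamp and the mat; leave alone. Origin: centre of its underside.
- brush: paint brush lying on the table; leave alone. Origin: near the middle of its length.
- bottle_yellow: a paint bottle like the pink one but yellow; leave alone
- bottle_green: a paint bottle like the pink one but green; leave alone
- bottle_blue: a paint bottle like the pink one but blue; leave alone
- bottle_purple: a paint bottle like the pink one but purple; leave alone

How it is judged:
By the outcome, as a careful person would: the job done as asked, in the order asked, and still so for the second after the job is handed in, while the arm keeps its last pose, push and grip.
It also fails if it takes over 58 s, if anything falls off the work surface, if the arm or the gripper's body presses on something with over 40 N, if the wrist force passes 120 N, or if a joint passes its speed limit or range.

### The arm

A 6-joint arm with a two-finger parallel gripper is mounted at the origin on the work surface. World frame = base frame: x ahead of the robot, y to its left, z up, the work surface at z = 0. Lengths are in m, angles in rad, forces in N, time in s.
With the tool pointing down it reaches from about 0.35 to 0.85 m from the base axis. Payload 8.1 kg.
Tool frame: the origin (TCP) lies on the centre line of the jaws, within the pads' length; the fingertips stand robot.tips_ahead ahead of it and the grasp point (between the pads) lies 8 mm behind it (robot.tips_ahead is the distance from the TCP to the fingertips, in m); z points along the fingers, y is the direction in which the jaws open and shut (so a half turn about z gives the same grasp; the last joint's range is limited). The gripper opens to 93 mm and grips with 3 to 60 N. Pads are 15 mm wide; open, the fingers measure 128 mm over their backs; the gripper's body (75 mm by 188 mm) begins 65 mm behind the grasp point.
Start: joints at [1.234, 0.13, 1.488, -0, 1.523, -0.085], TCP at [0.149, 0.581, 0.23] pointing down, gripper open.
Joint ranges: [-2.96, 2.96], [-0.89, 2.26], [0.02, 2.5], [-1.34, 4.48], [0, 2.73], [-2.66, 2.66]. Speed limits (rad/s): [2.39, 2.39, 2.79, 3.14, 3.14, 3.14].

### API

Orientations are given as a rotation vector (axis times angle).
In Python, from plant import monitor, eyes, job, robot gives the robot as it stands.
- The arm moves only by the tool servo_tool, never from a script. Its argument "plan" is a list that holds one entry, the list of rows, each a list of 7 numbers: the closure, from -1 (fully open) to 1 (shut), so that 0 is half open, then the shift along the world's x, y, z in mm, then the turn, a rotation vector about the world's x, y, z in rad. In form: [[[hand, dx, dy, dz, ax, ay, az], ...]]. A call has 1 to 12 rows; each row shifts and turns the commanded pose from where the row before left it; what a row does not reach is not made up. A row lasts 1/10 s, in which the tool goes at most 50 mm and 8.59 degrees, less where a joint would pass 70% of its speed; a pose out of reach is approached as far as the arm can. A call with a gripper value outside its range is refused whole. The fingers move at their own pace and stop on an object; "force" is the grip in N (left out, the last holds). Time passes only in rows, so rows that do not move let the fingers close. It gives the time, the measured TCP pose, the force and the opening at its end, in the units of the state.
- monitor.read_state(): the state, without advancing time (a new reading comes with each control period).
- eyes.read_camera(name): name is "scene" or "top" or "wrist"; returns the picture (384x512x3 uint8, red, green, blue); there is no depth.
- eyes.camera_info(name): a dict with "mtx" (3x3 intrinsics, pixels), "R" (3x3) and "t" (3): a world point X has camera coordinates R X + t. Camera axes: x right, y down, z forward; pixel columns grow to the right and rows downward; lengths in m; the calibration is good to about 2 mm. The wrist camera is an equidistant fisheye: a pixel r from the principal point sees the ray r / f radians off the axis. A picture is of the moment at which its call begins: read the wrist's pose just before it. camera_info takes no time and is no camera call; for the wrist camera it gives the pose at the moment of the call.
- job.close_job(): hands the job in, once; it reports no verdict.
The state is a dict: "t": time; "q": joint angles; "dq": joint speeds; "joint_torque": joint torques, N m; "tool_pos": TCP position; "orientation": TCP orientation; "force": force on the tool from outside, world axes, zero at the start; "wrist_torque": the same for the moment, N m; "opening": finger opening in m.
Only numpy, scipy, OpenCV 4.12 (cv2) and the standard library are available. Lean on these libraries where they do the work, as an engineer would, in place of code of your own. Each camera call takes 0.05 s, during which the arm holds its last target. There are 200 camera calls.

## Working session

There is one attempt and no reset: what is moved stays moved. The work goes in short steps, Python scripts to look and compute and a tool call to move; the robot and the scene stay as the last step left them, time stands still between calls to the robot, and variables do not carry over. Pictures are saved under pics/ and viewed, about 8 in all and at most 12, crops included, and the job is handed in when it is done.

Besides the shell and the picture viewer there is one more tool, called after "Request:" as name(argument=value, ...), one argument or row to a line, values as JSON. servo_tool: Moves the arm, as the interface text tells. Its arguments: {"type":"object","properties":{"plan":{"type":"array"},"force":{"type":"number"}},"required":["plan"]}

```bash
mkdir -p pics; ls; python3 - <<'E'
from plant import monitor, eyes, job, robot
import cv2
print(robot.tips_ahead, monitor.read_state())
for n in("scene","top"):
    im=eyes.read_camera(n); cv2.imwrite(f"pics/{n}0.png",im[:,:,::-1]); i=eyes.camera_info(n); print(n,i)
E
```

```text
pics
0.011 {'t': 0.0, 'q': array([ 1.23359479e+00,  1.31186576e-01,  1.48926614e+00, -4.59509426e-06,
        1.52298554e+00, -8.54329796e-02]), 'dq': array([-0.00058774, -0.00074345,  0.00088689, -0.00041495, -0.00122415,
        0.00043206]), 'joint_torque': array([-1.63595661e-03, -5.59836209e+01, -4.91761672e+01,  7.64914951e-02,
        3.53678316e-02, -1.58482717e-04]), 'tool_pos': array([0.14928898, 0.58056949, 0.22857946]), 'orientation': array([-3.94384892e-01, -3.11635251e+00,  2.83573293e-03]), 'force': array([ 0.18066923,  0.65383898, -0.27971707]), 'wrist_torque': array([-0.00478346,  0.03992096,  0.02224295]), 'opening': 0.09282880771909373}
scene {'mtx': array([[396.80424557,   0.        , 255.15232786],
       [  0.        , 396.80424557, 192.56527576],
       [  0.        ,   0.        ,   1.        ]]), 'R': array([[ 0.46529981,  0.88514176, -0.00448979],
       [ 0.70945508, -0.37596873, -0.59608808],
       [-0.52931047,  0.27417437, -0.8029065 ]]), 't': array([-0.24959298, -0.34579358,  1.50706444])}
top {'mtx': array([[458.77806157,   0.        , 250.73083773],
       [  0.        , 458.77806157, 196.76088614],
       [  0.        ,   0.        ,   1.        ]]), 'R': array([[-0.00393567, -0.99996686, -0.00712722],
       [-0.98512692,  0.00510142, -0.17175254],
       [ 0.1717832 ,  0.00634525, -0.98511434]]), 't': array([0.00817558, 0.55935424, 1.5799955 ])}
```

View pics/scene0.png

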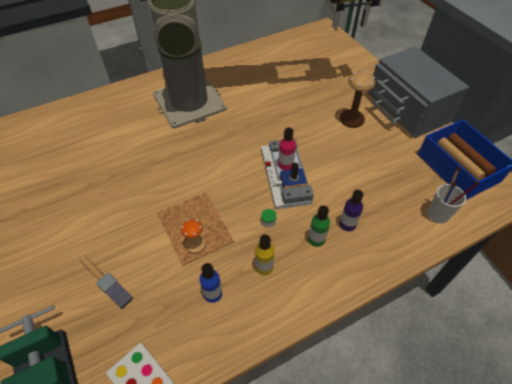

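View pics/top0.png

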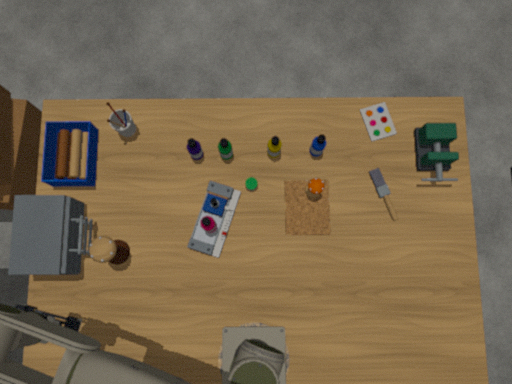

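The scene view shows the pink bottle (288,148), the handle (295,172), the mat around (195,228) and the pot (268,216). In the top view the bottle is at about (208,224), the clamp runs (205,250)-(226,185), the mat is at (307,207) and the mushroom at (316,186). Next I'll measure them.

```bash
cat > h.py <<'E'
import numpy as np,cv2
from plant import monitor, eyes, job, robot
def ray(n,uv,z,i=None):
    i=i or eyes.camera_info(n); K,R,t=i["mtx"],i["R"],i["t"]
    u,v=uv; x=np.array([(u-K[0,2])/K[0,0],(v-K[1,2])/K[1,1]])
    if n=="wrist":
        r=np.hypot(*x); d=np.array([*(x*np.sin(r)/max(r,1e-9)),np.cos(r)])
    else: d=np.array([*x,1])
    d=R.T@d; c=-R.T@t
    return c+d*(z-c[2])/d[2]
def blobs(im,lo,hi,amin=15):
    h=cv2.cvtColor(im,cv2.COLOR_RGB2HSV); m=cv2.inRange(h,lo,hi)
    n,l,s,c=cv2.connectedComponentsWithStats(m)
    return [(s[k,4],c[k],s[k,:4]) for k in range(1,n) if s[k,4]>=amin],m
E
python3 - <<'E'
from h import *
im=cv2.imread("pics/top0.png")
c=im[130:280,170:350]; cv2.imwrite("pics/topc.png",cv2.resize(c,None,fx=4,fy=4,interpolation=cv2.INTER_CUBIC))
im=im[:,:,::-1].copy()
for nm,lo,hi,z in[("pink",(160,120,80),(175,255,255),.08),("orange",(3,180,150),(14,255,255),.095),("green",(60,150,60),(85,255,255),.035),("blue",(100,150,60),(120,255,255),.05),("white",(0,0,190),(180,40,255),.02),("mat",(8,60,130),(16,200,215),.006)]:
    for b in blobs(im,lo,hi,25 if nm!="mat" else 300)[0]:
        print(nm,b[0],b[1].round(1),b[2],ray("top",b[1],z).round(3))
for uv in[(285,181),(329,179),(330,234),(285,234)]: print(uv,ray("top",uv,.006).round(3))
E
```

```text
pink 28 [372.6 122.5] [370 120   6   6] [ 0.821 -0.431  0.08 ]
pink 88 [208.6 224.4] [201 216  14  15] [0.458 0.151 0.08 ]
orange 26 [314.1 181.8] [310 179  11   9] [ 0.603 -0.214  0.095]
green 46 [435.1 133.6] [429 125  13  14] [ 0.793 -0.669  0.035]
green 30 [443.4 127.5] [439 124  11   9] [ 0.816 -0.701  0.035]
green 32 [452.8 130.5] [450 124   6  14] [ 0.804 -0.735  0.035]
green 69 [225.1 148.8] [219 142  12  12] [0.74  0.099 0.035]
green 99 [250.9 183.2] [246 178  11  11] [0.611 0.005 0.035]
blue 1651 [ 68.4 153.6] [ 42 122  56  64] [0.721 0.664 0.05 ]
blue 92 [317.7 145. ] [312 138  14  13] [ 0.748 -0.237  0.05 ]
blue 247 [214.2 205.3] [203 194  24  22] [0.529 0.135 0.05 ]
mat 1160 [306.1 209.7] [284 179  47  57] [ 0.518 -0.194  0.006]
(285, 181) [ 0.625 -0.12   0.006]
(329, 179) [ 0.631 -0.281  0.006]
(330, 234) [ 0.43  -0.278  0.006]
(285, 234) [ 0.43  -0.117  0.006]
```

View pics/topc.png

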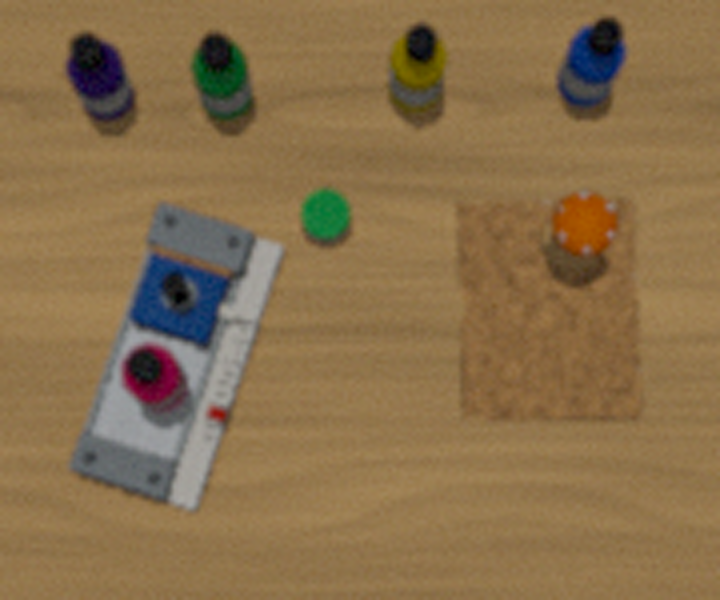

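Crop (4x, offset 170,130): cap (147,366), handle top (176,287), red tab (217,413), pointer about (228,310), jaw corners (163,205) and (255,238), stop corners (72,468) and (165,498). The clamp is turned about 20° in the image.

```bash
python3 - <<'E'
from h import *
for n,u,v,z in[("cap",147,366,.176),("handle",176,287,.11),("tab",217,413,.032),("ptr",228,310,.0345),("fjL",163,205,.05),("fjR",255,238,.05),("stL",72,468,.04),("stR",165,498,.04),("mushcap",585,224,.095),("pot",326,214,.035)]:
    print(n,ray("top",(u/4+170-.4,v/4+130-.4),z).round(4))
import itertools
print("tool R",cv2.Rodrigues(monitor.read_state()["orientation"])[0].round(3))
E
```

```text
cap [0.4578 0.1489 0.176 ]
handle [0.5334 0.1319 0.11  ]
tab [0.4331 0.1014 0.032 ]
ptr [0.5248 0.092  0.0345]
fjL [0.6175 0.1495 0.05  ]
fjR [0.5871 0.0673 0.05  ]
stL [0.3847 0.2277 0.04  ]
stR [0.3582 0.1458 0.04  ]
mushcap [ 0.5893 -0.22    0.095 ]
pot [0.6116 0.0042 0.035 ]
tool R [[-0.968  0.249 -0.001]
 [ 0.249  0.968 -0.002]
 [ 0.    -0.002 -1.   ]]
```

Request:
servo_tool(
  plan=[
    [[-1,0,0,25,0,0,0],[-1,0,0,25,0,0,0],[-1,26,-36,0,0,0,0],[-1,26,-36,0,0,0,0],[-1,26,-36,0,0,0,0],[-1,26,-36,0,0,0,0],[-1,26,-36,0,0,0,0],[-1,26,-36,0,0,0,0],[-1,26,-36,0,0,0,0],[-1,26,-36,0,0,0,0],[-1,26,-36,0,0,0,0],[-1,26,-36,0,0,0,0]],
  ],
  force=30,
)

```text
t: 1.3
tool_pos: [0.41, 0.2194, 0.2794]
orientation: [-0.394, -3.117, 0.0]
force: [0.1, 0.6, 0.6]
opening: 0.093
```

Request:
servo_tool(
  plan=[
    [[-1,25,-35,0,0,0,0],[-1,20,-30,0,0,0,0],[-1,0,0,0,0,0,0],[-1,0,0,0,0,0,0],[-1,0,0,0,0,0,0]],
  ],
)

```text
t: 1.8
tool_pos: [0.4539, 0.1568, 0.2794]
orientation: [-0.394, -3.116, -0.0]
force: [-0.1, 0.1, -0.8]
opening: 0.0931
```

```bash
python3 - <<'E'
from h import *
i=eyes.camera_info("wrist"); s=monitor.read_state(); im=eyes.read_camera("wrist"); print(s["t"],s["tool_pos"],s["orientation"],s["opening"]); print(i)
cv2.imwrite("pics/w1.png",im[:,:,::-1])
E
```

```text
1.8 [0.45394664 0.15676121 0.27940562] [-3.93713535e-01 -3.11615541e+00 -2.47432014e-04] 0.0931213346934196
{'mtx': array([[297.31863964,   0.        , 257.86461798],
       [  0.        , 297.31863964, 194.15069549],
       [  0.        ,   0.        ,   1.        ]]), 'R': array([[ 0.24846673,  0.96863878, -0.00178735],
       [ 0.93031573, -0.23812172,  0.27894568],
       [ 0.269772  , -0.07097152, -0.96030522]]), 't': array([-0.26465002, -0.4309185 ,  0.32844508])}
```

View pics/w1.png

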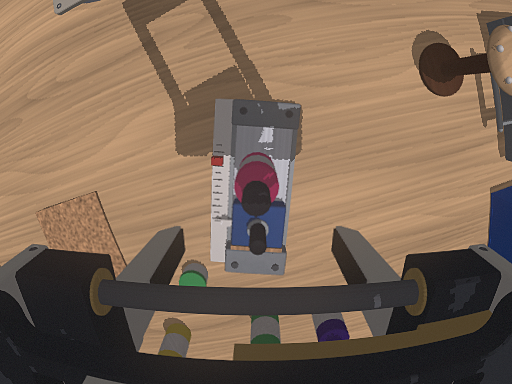

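Wrist view: pink bottle body at (257,178), cap at about (257,197), handle at (257,238), red tab at (217,161), front stop at the top and mat at the left.

```bash
python3 - <<'E'
from h import *
i=eyes.camera_info("wrist"); print("cam",-i["R"].T@i["t"])
im=cv2.imread("pics/w1.png")[:,:,::-1].copy()
b,m=blobs(im,(165,120,60),(179,255,255),60); print([(a,c.round(1),s) for a,c,s in b])
b,m=blobs(im,(105,120,40),(125,255,255),60); print([(a,c.round(1),s) for a,c,s in b])
b,m=blobs(im,(0,150,80),(6,255,255),30); print([(a,c.round(1),s,ray("wrist",c,.032,i).round(4)) for a,c,s in b])
g=im.max(2); 
for nm,y0,y1 in(("cap",178,216),("handle",218,258)):
    s=g[y0:y1,238:276]; mm=(s<60).astype("uint8"); ys,xs=np.nonzero(mm); print(nm,xs.min()+238,xs.max()+238,ys.min()+y0,ys.max()+y0)
for uv,z in[((257,197),.176),((257,201),.176),((257,180),.12),((258,230),.11),((258,246),.11)]: print(uv,z,ray("wrist",uv,z,i).round(4))
c=im[90:280,190:320]; cv2.imwrite("pics/w1c.png",cv2.resize(c[:,:,::-1],None,fx=3.1,fy=3.1,interpolation=cv2.INTER_CUBIC))
E
```

```text
cam [0.37793091 0.17724824 0.43522695]
[(np.int32(977), array([256.4, 178. ]), array([235, 161,  44,  42], dtype=int32))]
[(np.int32(1440), array([501.2, 222.9]), array([488, 186,  24,  77], dtype=int32)), (np.int32(188), array([244. , 227.9]), array([232, 207,  22,  39], dtype=int32)), (np.int32(606), array([273.9, 226.4]), array([258, 207,  27,  41], dtype=int32))]
[(np.int32(85), array([216.5, 161.2]), array([211, 157,  12,   9], dtype=int32), array([0.4312, 0.1038, 0.032 ]))]
cap 241 270 181 215
handle 249 269 223 254
(257, 197) 0.176 [0.4533 0.1567 0.176 ]
(257, 201) 0.176 [0.457  0.1558 0.176 ]
(257, 180) 0.12 [0.4508 0.1571 0.12  ]
(258, 230) 0.11 [0.5124 0.1425 0.11  ]
(258, 246) 0.11 [0.5329 0.1372 0.11  ]
```

View pics/w1c.png

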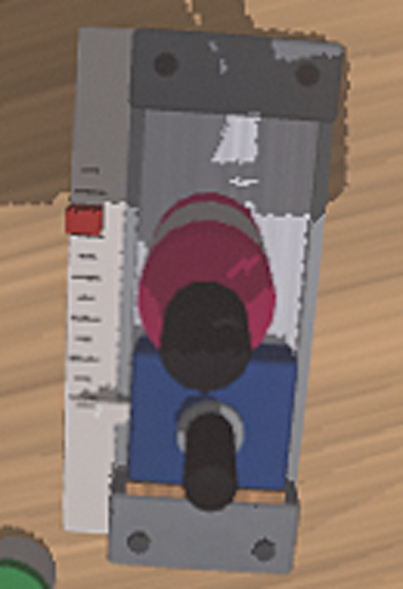

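The cap top centre is at crop (207,348), which gives (0.458,0.155). The handle top is at (209,487), which gives (0.534,0.137). I'll descend onto the cap.

Request:
servo_tool(
  plan=[
    [[-1,4,-2,-30,0,0,0],[-1,0,0,-30,0,0,0],[-1,0,0,-30,0,0,0],[-1,0,0,-20,0,0,0],[-1,0,0,-10,0,0,0],[-1,0,0,0,0,0,0],[0,0,0,0,0,0,0],[0,0,0,0,0,0,0],[0.3,0,0,0,0,0,0],[0.5,0,0,0,0,0,0],[0.6,0,0,0,0,0,0]],
  ],
)

```text
t: 2.95
tool_pos: [0.4587, 0.1541, 0.1601]
orientation: [0.395, 3.116, 0.0]
force: [0.4, -0.2, 0.3]
opening: 0.0576
```

Request:
servo_tool(
  plan=[
    [[0.7,0,0,0,0,0,0],[0.8,0,0,0,0,0,0],[1,0,0,0,0,0,0],[1,0,0,0,0,0,0],[1,0,0,0,0,0,0],[1,0,0,0,0,0,0]],
  ],
)

```text
t: 3.55
tool_pos: [0.4584, 0.154, 0.1596]
orientation: [-0.394, -3.117, 0.0]
force: [0.0, -1.0, -0.6]
opening: 0.0276
```

Request:
servo_tool(
  plan=[
    [[1,0,0,0,0,0,0],[1,0,0,3,0,0,0],[1,0,0,6,0,0,0],[1,0,0,12,0,0,0],[1,0,0,20,0,0,0],[1,0,0,25,0,0,0],[1,0,0,25,0,0,0],[1,0,0,15,0,0,0],[1,0,0,8,0,0,0],[1,0,0,4,0,0,0],[1,0,0,0,0,0,0],[1,0,0,0,0,0,0]],
  ],
)

```text
t: 4.75
tool_pos: [0.458, 0.154, 0.2764]
orientation: [-0.394, -3.115, 0.001]
force: [-0.1, -0.1, -2.0]
opening: 0.0274
```

```bash
python3 - <<'E'
from h import *
s=monitor.read_state(); i=eyes.camera_info("wrist"); w=eyes.read_camera("wrist"); print(s["force"],s["opening"],s["tool_pos"])
t=eyes.read_camera("scene")
cv2.imwrite("pics/w2.png",w[:,:,::-1])
a=cv2.resize(t[80:280,150:350,::-1],(384,384),interpolation=cv2.INTER_CUBIC)
cv2.imwrite("pics/c2.png",np.hstack([w[90:380,100:420,::-1],cv2.resize(a,(290,290))]))
np.save("w2.npy",w)
E
```

```text
[-0.07139529 -0.06945304 -2.04691931] 0.027425863347914747 [0.45798381 0.15400705 0.27643709]
```

View pics/c2.png

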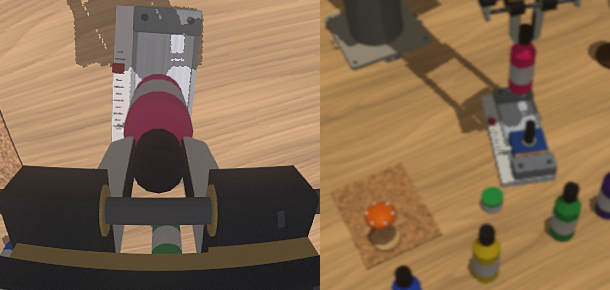

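The bottle is lifted clear and hangs upright in the grip, with about 2 N of weight. Next: over to the mat.

Request:
servo_tool(
  plan=[
    [[1,0,-5,0,0,0,0],[1,1,-10,0,0,0,0],[1,1,-16,0,0,0,0],[1,1,-22,0,0,0,0],[1,1,-28,0,0,0,0],[1,2,-30,0,0,0,0],[1,2,-32,0,0,0,0],[1,2,-34,0,0,0,0],[1,2,-34,0,0,0,0],[1,1,-32,0,0,0,0],[1,1,-30,0,0,0,0],[1,1,-28,0,0,0,0]],
  ],
)

```text
t: 6.05
tool_pos: [0.4729, -0.1492, 0.2775]
orientation: [-0.396, -3.116, 0.0]
force: [-0.2, 0.0, -2.2]
opening: 0.0274
```

Request:
servo_tool(
  plan=[
    [[1,1,-22,0,0,0,0],[1,1,-16,0,0,0,0],[1,0,-10,0,0,0,0],[1,0,-5,-5,0,0,0],[1,0,0,-15,0,0,0],[1,0,0,-25,0,0,0],[1,0,0,-25,0,0,0],[1,0,0,-20,0,0,0],[1,0,0,-10,0,0,0],[1,0,0,-5,0,0,0],[1,0,0,0,0,0,0],[1,0,0,0,0,0,0]],
  ],
)

```text
t: 7.25
tool_pos: [0.476, -0.2, 0.1736]
orientation: [0.394, 3.115, -0.001]
force: [-0.3, 0.6, -1.7]
opening: 0.0272
```

```bash
python3 - <<'E'
from h import *
s=monitor.read_state(); print(s["t"],s["force"],s["opening"],s["tool_pos"],s["q"])
w=eyes.read_camera("wrist");t=eyes.read_camera("scene")
cv2.imwrite("pics/c3.png",np.hstack([w[90:380,100:420,::-1],cv2.resize(t[160:300,120:300,::-1],(373,290),interpolation=cv2.INTER_CUBIC)]))
E
```

```text
7.25 [-0.3336827   0.56168788 -1.66481667] 0.027168493012782204 [ 0.47603911 -0.1999998   0.17363931] [-4.97088908e-01 -6.50780811e-02  1.79092527e+00  3.72090792e-05
  1.41423113e+00 -1.81636628e+00]
```

View pics/c3.png

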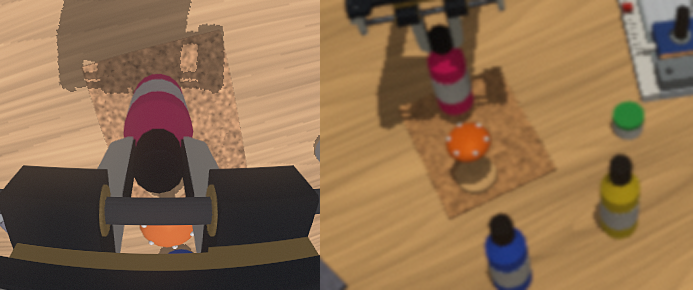

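The bottle hangs over the -x half of the mat, well clear of the orange mushroom. I'll lower it.

Request:
servo_tool(
  plan=[
    [[1,0,0,-6,0,0,0],[1,0,0,-8,0,0,0],[1,0,0,-6,0,0,0],[1,0,0,-3,0,0,0],[1,0,0,-2,0,0,0],[1,0,0,-1,0,0,0],[1,0,0,0,0,0,0],[1,0,0,0,0,0,0]],
  ],
)

```text
t: 8.15
tool_pos: [0.4756, -0.2, 0.1469]
orientation: [0.394, 3.116, -0.0]
force: [0.8, -0.6, -0.9]
opening: 0.0278
```

Request:
servo_tool(
  plan=[
    [[1,0,0,-1,0,0,0],[1,0,0,-1,0,0,0],[1,0,0,0,0,0,0],[1,0,0,0,0,0,0]],
  ],
)

```text
t: 8.55
tool_pos: [0.476, -0.2002, 0.1456]
orientation: [0.394, 3.115, -0.001]
force: [-0.8, 0.2, 5.8]
opening: 0.0272
```

Contact at 5.8 N. Releasing gently and rising.

Request:
servo_tool(
  plan=[
    [[0.35,0,0,0,0,0,0],[0.25,0,0,0,0,0,0],[0.1,0,0,0,0,0,0],[-0.2,0,0,0,0,0,0],[-0.5,0,0,0,0,0,0],[-1,0,0,0,0,0,0],[-1,0,0,10,0,0,0],[-1,0,0,25,0,0,0],[-1,0,0,35,0,0,0],[-1,0,0,35,0,0,0],[-1,0,0,15,0,0,0],[-1,0,0,0,0,0,0]],
  ],
)

```text
t: 9.75
tool_pos: [0.4768, -0.2007, 0.2679]
orientation: [0.394, 3.112, -0.003]
force: [0.1, -0.1, 0.3]
opening: 0.0927
```

```bash
python3 - <<'E'
from h import *
s=monitor.read_state(); print(s["t"],s["opening"],s["tool_pos"])
t=eyes.read_camera("scene"); p=eyes.read_camera("top")
cv2.imwrite("pics/c4.png",np.hstack([cv2.resize(p[130:290,170:350,::-1],(405,360),interpolation=cv2.INTER_CUBIC),cv2.resize(t[120:300,120:310,::-1],(380,360),interpolation=cv2.INTER_CUBIC)]))
# clamp angle from w1: use handle/tab/strip edges seen in w1 crop
E
```

```text
9.75 0.09266774637650382 [ 0.47683995 -0.20066531  0.26788118]
```

View pics/c4.png

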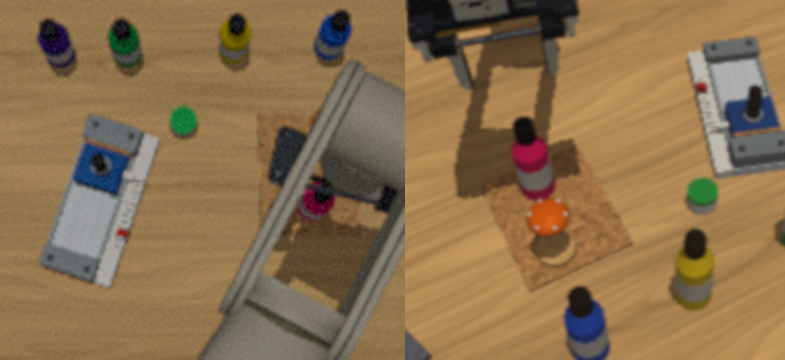

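The bottle stands upright on the mat beside the mushroom, and nothing else has changed. Now the clamp direction from the earlier wrist frame, and the move to the handle with a turn so the jaws close along the slide.

Request:
servo_tool(
  plan=[
    [[-1,4,28,0,0,0,0],[-1,4,28,0,0,0,-0.13],[-1,4,28,0,0,0,-0.13],[-1,4,28,0,0,0,-0.13],[-1,4,28,0,0,0,-0.13],[-1,4,28,0,0,0,-0.13],[-1,4,28,0,0,0,-0.13],[-1,4,28,0,0,0,-0.13],[-1,4,28,0,0,0,-0.13],[-1,4,28,0,0,0,-0.13],[-1,4,28,0,0,0,-0.13],[-1,4,28,0,0,0,-0.13]],
  ],
)

```text
t: 11.05
tool_pos: [0.5223, 0.1371, 0.2616]
orientation: [-2.345, -2.087, 0.006]
force: [0.8, 0.2, -0.1]
opening: 0.0932
```

Request:
servo_tool(
  plan=[
    [[-1,5,0,0,0,0,-0.12],[-1,5,0,0,0,0,-0.1],[-1,0,0,0,0,0,0],[-1,0,0,0,0,0,0]],
  ],
)

```text
t: 11.45
tool_pos: [0.5326, 0.1359, 0.2626]
orientation: [-2.553, -1.828, 0.005]
force: [-0.1, -0.2, 0.1]
opening: 0.0933
```

```bash
python3 - <<'E'
from h import *
i1={'mtx':np.array([[297.31863964,0,257.86461798],[0,297.31863964,194.15069549],[0,0,1]]),'R':np.array([[0.24846673,0.96863878,-0.00178735],[0.93031573,-0.23812172,0.27894568],[0.269772,-0.07097152,-0.96030522]]),'t':np.array([-0.26465002,-0.4309185,0.32844508])}
P=lambda u,v,z:ray("wrist",(u/3.1+190,v/3.1+90),z,i1)
for a,b,z in[((80,30),(63,530),.02),((134,30),(348,45),.04),((110,497),(298,495),.05)]:
    d=P(*b,z)-P(*a,z); print(P(*a,z).round(4),P(*b,z).round(4),np.degrees(np.arctan2(d[1],d[0])).round(2),np.hypot(*d[:2]).round(4))
i=eyes.camera_info("wrist");s=monitor.read_state();w=eyes.read_camera("wrist")
print(s["t"],s["tool_pos"],s["q"].round(2),cv2.Rodrigues(s["orientation"])[0].round(3)); np.save("w5.npy",w)
for k in("R","t"): np.save("w5%s.npy"%k,i[k])
cv2.imwrite("pics/w5.png",cv2.resize(w[:,:,::-1],None,fx=1.5,fy=1.5,interpolation=cv2.INTER_CUBIC))
E
```

```text
[0.3485 0.1238 0.02  ] [0.5836 0.045  0.02  ] -18.52 0.248
[0.3561 0.1486 0.04  ] [0.3844 0.2351 0.04  ] 71.93 0.091
[0.5568 0.0819 0.05  ] [0.5775 0.1674 0.05  ] 76.41 0.088
11.45 [0.53255004 0.13589622 0.26261644] [ 0.16 -0.01  1.58  0.    1.58  0.48] [[ 0.322  0.947 -0.003]
 [ 0.947 -0.322 -0.001]
 [-0.002 -0.003 -1.   ]]
```

View pics/w5.png

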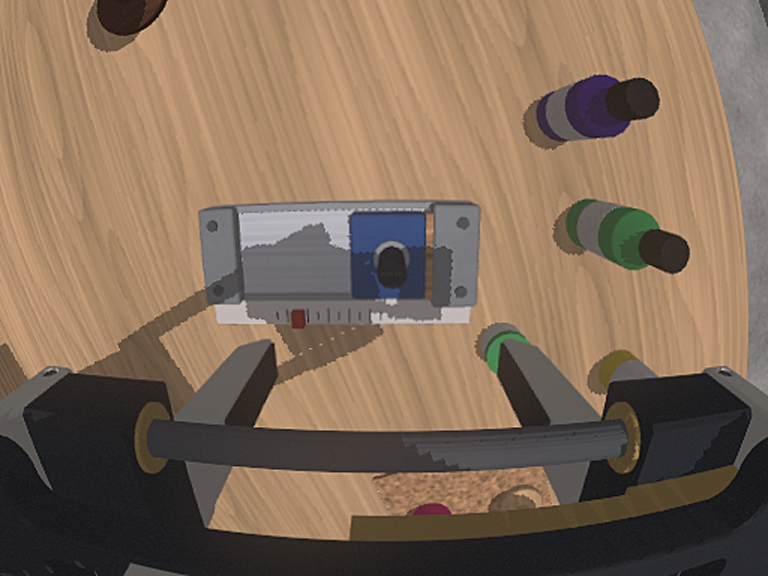

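This view (1.5x) shows the jaws aligned with the slide, handle top at about (393,275), red tab at (298,319) and pointer near (375,305).

```bash
python3 - <<'E'
from h import *
i={'mtx':eyes.camera_info("wrist")["mtx"],'R':np.load("w5R.npy"),'t':np.load("w5t.npy")}
im=np.load("w5.npy")
b,_=blobs(im,(0,120,40),(8,255,255),25)
ex=np.array([.947,-.322,0]);ey=np.array([.322,.947,0])
for a,c,s in b:
    if 180<c[0]<215 and 200<c[1]<225: t=ray("wrist",c,.032,i); print("tab",a,c,s,t.round(4))
for uv in[(393,273),(393,277)]:
    h=ray("wrist",(uv[0]/1.5,uv[1]/1.5),.11,i); print("handle",h.round(4),"along",(h-t)@ex,"across",(h-t)@ey)
for uv in[(393,255)]:
    h=ray("wrist",(uv[0]/1.5,uv[1]/1.5),.05,i); print("handle base",h.round(4),"along",(h-t)@ex)
c=im[190:225,170:310,::-1]; 
E
```

```text
tab 98 [198.40816327 212.43877551] [194 207   9  12] [0.4323 0.1045 0.032 ]
handle [0.536  0.1362 0.11  ] along 0.0880219510869497 across 0.06339887702151766
handle [0.5351 0.1334 0.11  ] along 0.08803213672396597 across 0.06045243562434242
handle base [0.5368 0.1365 0.05  ] along 0.08863371280516917
```

Pull distance is about 87 mm. Descending onto the handle and gripping.

Request:
servo_tool(
  plan=[
    [[-1,3,0,-30,0,0,0],[-1,0,0,-40,0,0,0],[-1,0,0,-40,0,0,0],[-1,0,0,-35,0,0,0],[-1,0,0,-25,0,0,0],[-1,0,0,-12,0,0,0],[0,0,0,0,0,0,0],[0.3,0,0,0,0,0,0],[0.5,0,0,0,0,0,0],[0.6,0,0,0,0,0,0],[0.7,0,0,0,0,0,0],[0.8,0,0,0,0,0,0]],
  ],
  force=50,
)

```text
t: 12.7
tool_pos: [0.5369, 0.1362, 0.0833]
orientation: [2.557, 1.825, 0.002]
force: [-0.2, -0.3, 0.5]
opening: 0.0497
```

Request:
servo_tool(
  plan=[
    [[1,0,0,0,0,0,0],[1,0,0,0,0,0,0],[1,0,0,0,0,0,0],[1,0,0,0,0,0,0],[1,0,0,0,0,0,0]],
  ],
)

```text
t: 13.2
tool_pos: [0.5358, 0.1363, 0.0825]
orientation: [-2.556, -1.825, 0.002]
force: [-4.9, 0.9, 3.4]
opening: 0.0212
```

Request:
servo_tool(
  plan=[
    [[1,-4.7,1.6,0,0,0,0],[1,-9.4,3.2,0,0,0,0],[1,-9.4,3.2,0,0,0,0],[1,-9.4,3.2,0,0,0,0],[1,-9.4,3.2,0,0,0,0],[1,-9.4,3.2,0,0,0,0],[1,-9.4,3.2,0,0,0,0],[1,-9.4,3.2,0,0,0,0],[1,-4.7,1.6,0,0,0,0],[1,0,0,0,0,0,0],[1,0,0,0,0,0,0]],
  ],
)

```text
t: 14.3
tool_pos: [0.4624, 0.1607, 0.0826]
orientation: [2.555, 1.823, 0.003]
force: [8.5, -5.0, -7.3]
opening: 0.021
```

```bash
python3 - <<'E'
from h import *
i=eyes.camera_info("wrist");s=monitor.read_state();w=eyes.read_camera("wrist");t=eyes.read_camera("top");sc=eyes.read_camera("scene")
print(s["t"],s["tool_pos"],s["force"],s["opening"]); print(i)
cv2.imwrite("pics/w6.png",w[:,:,::-1])
a=cv2.resize(w[130:260,140:330,::-1],(570,390),interpolation=cv2.INTER_CUBIC)
b=cv2.resize(sc[130:220,240:330,::-1],(200,200),interpolation=cv2.INTER_CUBIC); c=cv2.resize(t[170:260,180:250,::-1],(190,200),interpolation=cv2.INTER_CUBIC)
cv2.imwrite("pics/c6.png",np.vstack([a,np.hstack([b,c,np.zeros((200,180,3),'uint8')])]))
E
```

```text
14.3 [0.46243747 0.16072075 0.08255089] [ 8.50903867 -5.00822181 -7.25126365] 0.020956693022088503
{'mtx': array([[297.31863964,   0.        , 257.86461798],
       [  0.        , 297.31863964, 194.15069549],
       [  0.        ,   0.        ,   1.        ]]), 'R': array([[ 0.94570448, -0.32501049,  0.00334981],
       [-0.31268954, -0.9069441 ,  0.2822723 ],
       [-0.08870337, -0.26799363, -0.95932848]]), 't': array([-0.384615  ,  0.29868721,  0.33486723])}
```

View pics/c6.png

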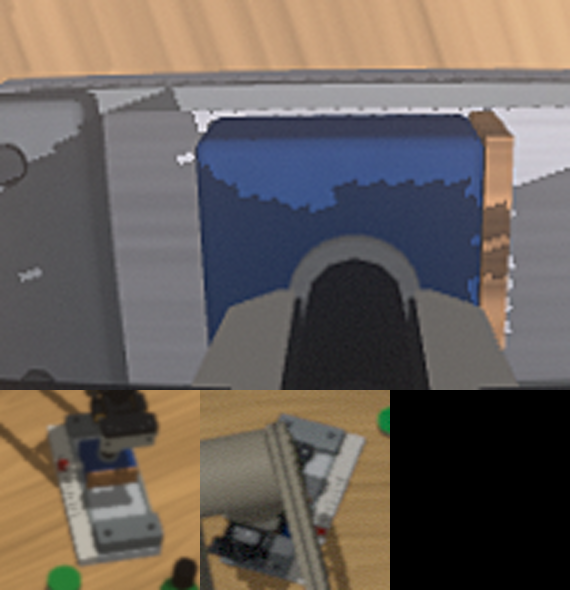

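The jaw has moved about 77 mm, the fingers still grip the post, and the jaw's -x edge is at crop (200,140) with the stop edge at (97,97). I'll check the travel independently from the stop-to-jaw gap while pulling 8 mm further.

Request:
servo_tool(
  plan=[
    [[1,-3.8,1.3,0,0,0,0],[1,-3.8,1.3,0,0,0,0],[1,0,0,0,0,0,0],[1,0,0,0,0,0,0],[1,0,0,0,0,0,0]],
  ],
)

```text
t: 14.95
tool_pos: [0.4551, 0.1632, 0.0826]
orientation: [2.555, 1.823, 0.003]
force: [9.4, -4.2, -7.6]
opening: 0.0214
```

```bash
python3 - <<'E'
from h import *
i6={'mtx':np.array([[297.31863964,0,257.86461798],[0,297.31863964,194.15069549],[0,0,1]]),'R':np.array([[0.94570448,-0.32501049,0.00334981],[-0.31268954,-0.9069441,0.2822723],[-0.08870337,-0.26799363,-0.95932848]]),'t':np.array([-0.384615,0.29868721,0.33486723])}
ex=np.array([.947,-.322,0])
P=lambda u,v,z:ray("wrist",(u/3+140,v/3+130),z,i6)
print("gap at 77.3mm", (P(200,140,.05)-P(97,97,.04))@ex)
s=monitor.read_state();w=eyes.read_camera("wrist");print(s["t"],s["tool_pos"],s["force"],s["opening"])
sc=np.mean([eyes.read_camera("scene") for _ in range(6)],0).astype("uint8")
t=np.mean([eyes.read_camera("top") for _ in range(6)],0).astype("uint8")
p=np.array([.4323,.1045,.032]);ptr=np.array([s["tool_pos"][0],s["tool_pos"][1],.0345])-.063*np.array([.322,.947,0])
out=[]
for n,im in(("scene",sc),("top",t)):
    j=eyes.camera_info(n)
    pr=lambda X:(lambda q:q[:2]/q[2])(j["mtx"]@(j["R"]@X+j["t"]))
    a=pr(p);print(n,"tab",a.round(1),"ptr",pr(ptr).round(1),[ (x[0],x[1].round(1)) for x in blobs(im,(0,130,60),(6,255,255),4)[0] if np.hypot(*(x[1]-a))<8])
    x,y=a.round().astype(int); out.append(cv2.resize(im[y-25:y+25,x-25:x+25,::-1],(390,390),interpolation=cv2.INTER_CUBIC))
cv2.imwrite("pics/c7.png",np.hstack(out))
E
```

```text
gap at 77.3mm 0.02577871429724833
14.95 [0.45510696 0.16318136 0.08258941] [ 9.44085554 -4.19781456 -7.59141908] 0.021423961040628166
scene tab [268.8 162.4] ptr [268.9 162.5] [(np.int32(12), array([267.3, 163.7]))]
top tab [223.  233.1] ptr [223.2 232.3] [(np.int32(8), array([223.9, 233.2]))]
```

View pics/c7.png

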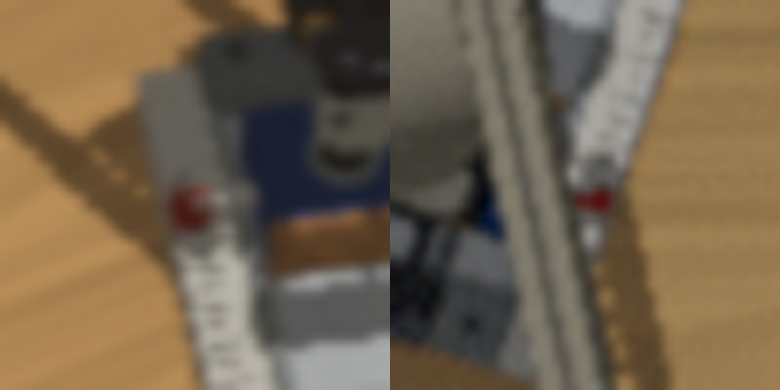

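The tab sits at (190,207) in the scene crop, with the pointer about level with it. One more check of the pull distance, from pointer versus tab in the first wrist close-up (crop (84,397) and (84,220)).

```bash
python3 - <<'E'
from h import *
i1={'mtx':np.array([[297.31863964,0,257.86461798],[0,297.31863964,194.15069549],[0,0,1]]),'R':np.array([[0.24846673,0.96863878,-0.00178735],[0.93031573,-0.23812172,0.27894568],[0.269772,-0.07097152,-0.96030522]]),'t':np.array([-0.26465002,-0.4309185,0.32844508])}
i5=dict(i1,R=np.load("w5R.npy"),t=np.load("w5t.npy"))
ex=np.array([.947,-.322,0]); 
P=lambda u,v,z:ray("wrist",(u/3.1+190,v/3.1+90),z,i1)
print("w1 dist",(P(90,397,.0345)-P(84,220,.032))@ex, "cam5",-i5["R"].T@i5["t"])
# zoomed views: tab/pointer before (w5) and scene now
w=np.load("w5.npy"); a=cv2.resize(w[195:222,185:295,::-1],(780,192),interpolation=cv2.INTER_CUBIC)
sc=np.mean([eyes.read_camera("scene") for _ in range(8)],0)
b=np.clip(sc[148:178,250:290,::-1]*1.8,0,255).astype("uint8"); b=cv2.resize(b,(520,390),interpolation=cv2.INTER_CUBIC)
cv2.imwrite("pics/c8.png",np.vstack([a,np.hstack([b,np.zeros((390,260,3),'uint8')])]))
E
```

```text
w1 dist 0.08287390785575963 cam5 [0.55773682 0.21071406 0.41816687]
```

View pics/c8.png

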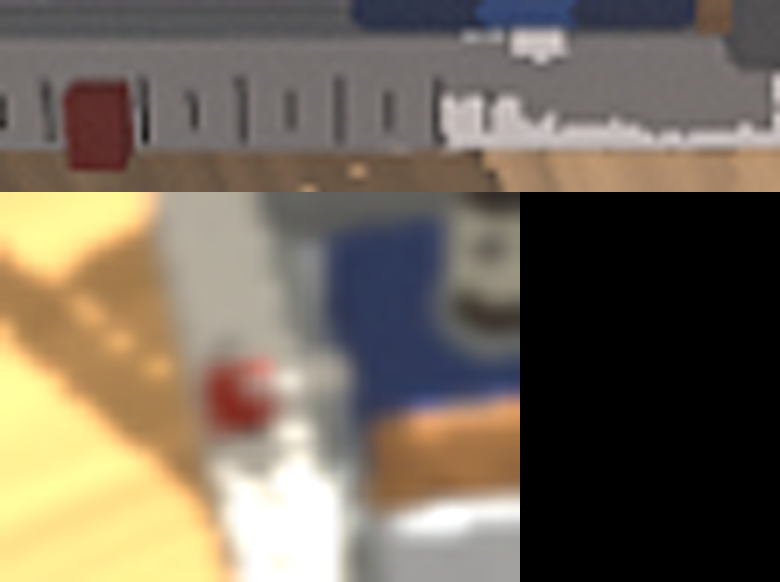

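The brightened scene crop shows the pointer lying over the tab: tip about (255,382), tab centre about (240,390), roughly 1 mm apart along the slide. The jaw is on the mark, so I'll hand in while holding.

```bash
python3 - <<'E'
from plant import monitor, job
s=monitor.read_state(); print(s["t"],s["tool_pos"],s["force"],s["opening"]); print(job.close_job())
E
```

```text
16.0 [0.45514072 0.16317056 0.08257083] [ 9.6067918  -5.43471808 -6.30897324] 0.021249871082818762
the job is handed in; nothing more can be done
None
```

I set the pink bottle upright on the free half of the cork mat, beside the mushroom. I then pulled the clamp jaw open about 85 mm to the red tab. I handed the job in at 16 s with the gripper still holding the handle.

**Bottle:** after release, the camera views showed it standing upright on the mat. The other objects in view stood where they had been; I did not compare the mushrooms or the brush separately.

**Jaw:** the last scene picture shows the white pointer lying over the red tab, about 1 mm from its middle. At hand-in the fingers were holding the 22 mm post at a 21 mm opening, with about 11 N of spring pull along the slide. The tool also reads about 6 to 7 N vertical load while holding, well below the limits.

**Disagreement:** my separate estimates of the pull distance ran from 83 to 88 mm. A rough measurement of the gap to the front stop, taken before the last 8 mm, put the jaw about 2 mm further than the tool had moved. I stayed at 85 mm because the picture agreed with it. That should be within the tab's 6 mm half-length.

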